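Wedge a whetstone fast in its holder

ROBOT

A 6-joint arm with a two-finger parallel gripper is mounted at the origin on the work surface. World frame = base frame: x ahead of the robot, y to its left, z up, the work surface at z = 0. Lengths are in mm, angles in degrees, forces in N, time in s.
With the tool pointing down it reaches from about 375 to 975 mm from the base axis. Payload 3.8 kg.
Tool frame: the origin (TCP) lies on the centre line of the jaws, within the pads' length; the fingertips stand 22 mm ahead of it and the grasp point (between the pads) lies 3 mm ahead of it; z points along the fingers, y is the line along which they close (so a half turn about z gives the same grasp; the last joint's range is limited). The gripper opens to 88 mm and grips with 3 to 60 N. Pads are 18 mm wide; open, the fingers measure 123 mm over their backs; the gripper's body (75 mm by 187 mm) begins 45 mm behind the grasp point.
Start: joints at [-66.572, 15.12, 91.902, -0, 72.978, -2.114], TCP at [291.041, -609.027, 260.706] pointing down, gripper open.
Joint ranges: [-150.88, 150.88], [-54.13, 125.18], [17.81, 147.31], [-75.09, 255.09], [0, 152.58], [-146.25, 146.25]. Speed limits (degrees/s): [147.25, 147.25, 180, 180, 180, 180].

INTERFACE

Orientations are given as a 3x3 rotation matrix whose columns are the frame's x, y, z axes.
In Python, from rig import env gives the robot as it stands.
- The arm moves only by the shell command python3 -m inch 'ROWS' [FORCE]. ROWS is JSON, a list of rows, each an object of numbers: "rx", "ry", "rz": the turn, a rotation vector about the world's x, y, z in degrees; "dx", "dy", "dz": the shift along the world's x, y, z in mm; "claw": the opening, from -1 (shut) to 1 (fully open). A call has 1 to 5 rows; each row shifts and turns the commanded pose from where the row before left it; what a row does not reach is not made up. A row lasts 1/8 s, in which the tool goes at most 62.5 mm and 10.7 degrees, less where a joint would pass 70% of its speed; a pose out of reach is approached as far as the arm can. A call is refused whole if a number of a shift passes 62.5 or a number of a turn 10.7, either way. A call with a gripper value outside its range is refused whole. The fingers move at their own pace and stop on an object; FORCE is the grip in N (left out, the last holds). Time passes only in rows, so rows that do not move let the fingers close. It gives the time, the measured TCP pose, the force, the opening and the grip force at its end, in the units of the state.
- env.observe(): the state, without advancing time (a new reading comes with each control period).
- env.camera(name): name is "scene" or "side" or "wrist"; returns the picture (400x640x3 uint8, red, green, blue); there is no depth.
- env.get_calibration(name): a dict with "mtx" (3x3 intrinsics, pixels), "pose" (4x4, takes a point from camera to world coordinates). Camera axes: x right, y down, z forward; pixel columns grow to the right and rows downward; lengths in mm; the calibration is good to about 2 mm. A picture is of the moment at which its call begins: read the wrist's pose just before it. get_calibration takes no time and is no camera call; for the wrist camera it gives the pose at the moment of the call.
- env.finish_job(): hands the job in; it is judged then, once.
The state is a dict: "time": time; "joint_pos": joint angles; "joint_velocities": joint speeds; "joint_efforts": joint torques, N m; "tool_pos": TCP position; "tool_rot": TCP orientation; "force": force on the tool from outside, world axes, zero at the start; "wrist_torque": the same for the moment, N m; "finger_gap": opening from 0.0 (shut) to 1.0 (fully open); "grip_force": force on a finger pad.
Only numpy, scipy, OpenCV 4.12 (cv2) and the standard library are available. Lean on these libraries where they do the work, as an engineer would, in place of code of your own. Each camera call takes 0.05 s, during which the arm holds its last target. There are 200 camera calls.

TASK

Get the whetstone ready for sharpening: gently slide the holder's wooden bar up against the loose stone until the stone is pushed fully home against the end stop. Then push the thumb wedge along its ramp behind the bar until it jams, with a firm thumb's push of about 12 N (under 9 N is too slack, over 15 N may chip the stone), let go and leave it jammed. Leave the mug, the soap bottle and the knife alone.

Things in the scene. Friction and masses are not known exactly. Their poses are not given: they have to be found in the camera images.
- holder: Whetstone holder, a wooden board fixed to the counter, 200 (x) x 260 (y) x 18 mm; origin at the centre of its underside, on the counter. Its +y is the clamping direction (bar towards stop), its +x the way the wedge is driven. A fixed rail 25 mm high runs along x at its -y edge; the wedge slides along it. Tops of rail, bar, wedge, stop and stone lie 40 to 44 mm above the counter.
- bar: Sliding bar, light wood, 60 (x) x 22 to 32 (y) x 24 mm, axes parallel to the holder's, running only along the holder's y (40 mm of travel, 2 N of friction, stays where left). Origin in its underside, 11 mm behind its flat front (+y) face that meets the stone, 19 mm above the counter; its rear (-y) face is the ramp, sloped 1 in 6. An upright square post stands on it.
- bar_face (a point): Middle of the bar's front face, the one that meets the stone's near end.
- bar_post (a point): Centre of the top of the bar's square post (18 x 18 mm, 38 mm tall, from 43 to 81 mm above the counter).
- wedge: Thumb wedge, light wood, 75 mm long in x, 24 mm thick (y) at its nose (+x) to 36 mm at its tail, 24 mm high, axes parallel to the holder's, running only along the holder's x (85 mm of travel, 1.5 N of friction). Origin in its underside below the tab's middle, 19 mm above the counter. At the start it is drawn back, its nose just short of the bar's -x end. Self-locking: it stays in when released.
- wedge_tab (a point): Centre of the top of the wedge's upright thumb tab (14 mm in x, 26 mm in y, 36 mm tall, from 43 to 79 mm above the counter); push its -x face towards +x.
- stone: Loose grey whetstone lying on the board, 60 (x) x 150 (y) x 26 mm, 0.35 to 0.7 kg; origin at the centre of its underside. It starts loosely, 3 to 8 mm from the stop and slightly askew; pushing it along takes 2 to 5 N besides the bar's friction. Brittle: it chips if the bar ever presses on it with more than 30 N.
- stop: End stop, a fixed wooden block on the board, 60 (x) x 20 (y) x 22 mm, origin at the centre of its underside, 18 mm above the counter; its -y face, 10 mm from the origin, takes the stone's far end. It is set at a different distance each time.
- mug: White mug, 80 mm wide, 95 mm tall, standing near the holder; leave alone. Origin at the centre of its underside.
- soap: Green soap bottle, 60 mm wide, 160 mm tall, standing near the holder; leave alone. Origin at the centre of its underside.
- knife: Kitchen knife, 275 mm long, lying beside the holder; leave alone. Origin in its underside, between handle and blade.
- wedge_nose (a point): Middle of the wedge's thin end. It can enter between rail and bar only once the bar is slid up to the stone. It moves at its light friction until it meets the bar's ramp, 20 to 70 mm into its travel depending on where the stop is set; then it jams: the force climbs past 12 N within some 2 to 4 mm. Pushed in 6 mm, it moves the bar 1 mm.
There are look-alikes about, which are no part of the job. What is meant by the stone is not blue, and is the smaller of those in its own colour.

How it is judged (in metres and radians):
On the way:
1. the bar has pushed the stone home against the stop, the wedge still drawn back (y of stone in the frame of stop above -0.0865 m and y of stone in the frame of bar_face below 0.0765 m and x of wedge in the frame of holder below -0.06 m), for 0.2 s.
At the end, for the whole second after the job is handed in: The stone lies against the stop (within 1.5 mm) and the bar against the stone (within 1.5 mm), square within 0.03 rad; the wedge, released and at rest, is jammed behind the bar so that the bar presses on the stone with more than 8 N and the wedge on the bar with more than 6 N (y of stone in the frame of stop above -0.0865 m and y of stone in the frame of bar_face below 0.0765 m and angle between the y axis of stone and the y axis of holder, either way round below 0.03 rad and contact force between bar and stone above 8 N and contact force between wedge and bar above 6 N and linear speed of each of wedge, stone below 0.002 m/s); the robot touches nothing.
It fails at once if the bar presses on the stone with more than 30 N (it may chip) (contact force between bar and stone above 30 N).
It fails at once if the mug, the soap bottle or the knife is disturbed (distance of any of mug, soap, knife from where it was at the start of the episode above 0.02 m or angle between any of soap, mug's own z axis and vertical above 0.3 rad).
It also fails if it takes over 58 s, if anything falls off the work surface, if the arm or the gripper's body presses on something with over 40 N, if the wrist force passes 120 N, or if a joint passes its speed limit or range.

## Working session

There is one attempt and no reset: what is moved stays moved. The work goes in short steps, Python scripts to look and compute and a shell command to move; the robot and the scene stay as the last step left them, time stands still between calls to the robot, and variables do not carry over. Pictures are saved under pics/ and viewed, at most 10 in all, crops included, and the job is handed in when it is done.

```bash
mkdir -p pics; ls
python3 - <<'E'
from rig import env
import cv2
for n in("scene","side"):
    im=env.camera(n); cv2.imwrite(f"pics/{n}0.png",im[:,:,::-1])
    c=env.get_calibration(n); print(n,c["mtx"].round(1).tolist(),c["pose"].round(3).tolist())
s=env.observe(); print(s["time"],s["tool_pos"],s["tool_rot"],s["force"],s["finger_gap"])
E
```

```text
pics
scene [[415.7, 0.0, 316.4], [0.0, 415.7, 202.1], [0.0, 0.0, 1.0]] [[0.252, 0.729, -0.636, 1383.395], [0.968, -0.177, 0.18, -231.984], [0.018, -0.661, -0.75, 1034.972], [0.0, 0.0, 0.0, 1.0]]
side [[451.6, 0.0, 326.9], [0.0, 451.6, 201.9], [0.0, 0.0, 1.0]] [[-0.876, -0.244, 0.416, 120.288], [-0.482, 0.423, -0.767, 824.495], [0.011, -0.873, -0.488, 629.216], [0.0, 0.0, 0.0, 1.0]]
0.1 [ 290.80986705 -608.49256893  259.52691639] [[ 9.02258581e-01  4.31194639e-01 -7.97662110e-04]
 [ 4.31195371e-01 -9.02256732e-01  1.82792363e-03]
 [ 6.84948622e-05 -1.99320799e-03 -9.99998011e-01]] [-1.23385404 -0.2520049  -0.34185887] 0.9997899533242788
```

View pics/scene0.png

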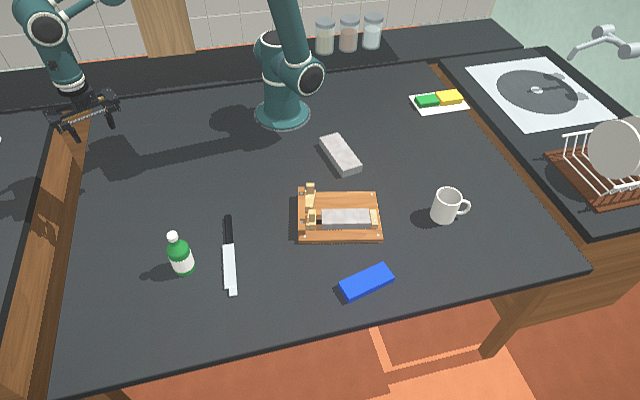

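View pics/side0.png

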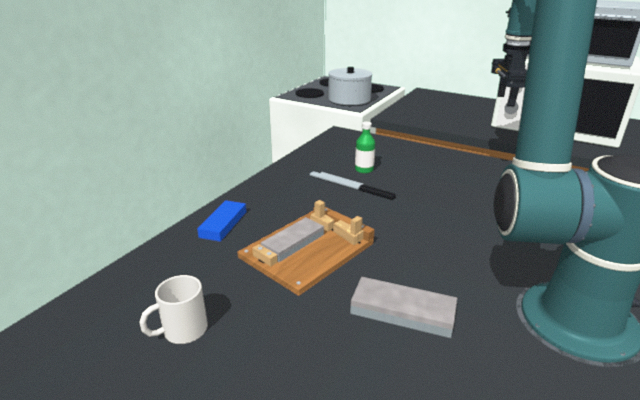

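The scene view shows three candidates. The grey stone on the board is at (345,218), a larger grey block lies on the counter at (340,155), and a blue block at (366,281). The stone on the board fits: it is grey and the smaller of the two greys. The wedge tab is near (311,190) and the bar post near (311,216). I'll confirm this in enlarged crops.

```bash
cat > h.py <<'E'
import numpy as np
from rig import env
def plane(c,uv,z):
    d=c["pose"][:3,:3]@np.linalg.solve(c["mtx"],[uv[0],uv[1],1]); o=c["pose"][:3,3]
    return o+d*(z-o[2])/d[2]
def proj(c,p):
    q=c["mtx"]@(c["pose"][:3,:3].T@(np.array(p)-c["pose"][:3,3])); return q[:2]/q[2]
E
python3 - <<'E'
import cv2,numpy as np
from h import *
im=cv2.imread("pics/scene0.png"); s=cv2.imread("pics/side0.png")
a=cv2.resize(im[175:255,285:395],None,fx=7,fy=7,interpolation=cv2.INTER_CUBIC)
cv2.imwrite("pics/crop_scene.png",a)
c=env.get_calibration("scene")
hsv=cv2.cvtColor(im,cv2.COLOR_BGR2HSV)
m=cv2.inRange(hsv,(5,80,90),(25,255,255));r=np.zeros_like(m);r[180:250,285:395]=m[180:250,285:395]
cs,_=cv2.findContours(r,0,2);k=cv2.convexHull(max(cs,key=cv2.contourArea))
print(cv2.approxPolyDP(k,3,True)[:,0].tolist())
for uv in [(311,184),(311,209),(340,155),(345,218)]: print(uv,plane(c,uv,80 if uv[0]==311 else 42).round(0))
E
```

```text
[[298, 186], [313, 183], [374, 191], [382, 241], [299, 243]]
(311, 184) [496.  -1.  80.]
(311, 209) [597. -26.  80.]
(340, 155) [346. 143.  42.]
(345, 218) [626.  75.  42.]
```

View pics/crop_scene.png

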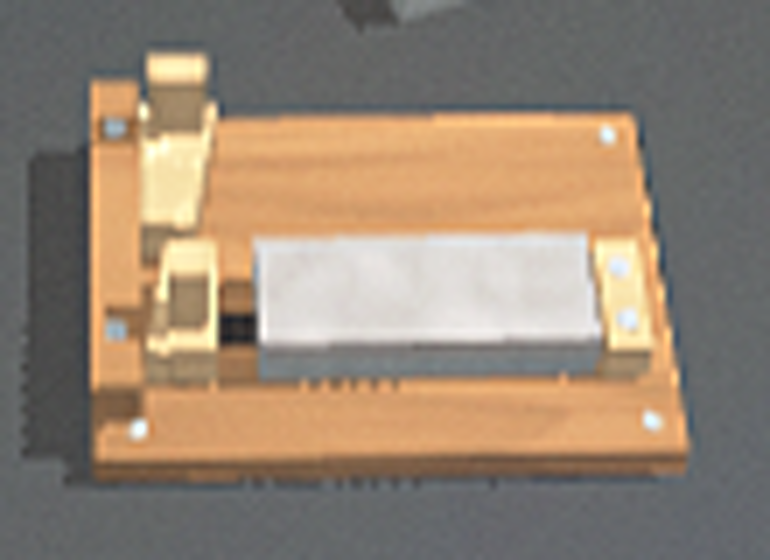

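The crop confirms it: the board's grey stone lies between the bar (post top at about (313,212)) and the stop at right. The wedge tab top is near (310,184.5) and the mug is clear to the right.

Run:
```python
from h import *
c=env.get_calibration("scene")
P=lambda u,v,z:plane(c,(285+(u+.5)/7-.5,175+(v+.5)/7-.5),z)
a,b,d=P(632,113,18),P(688,455,18),P(97,457,18)
print("corners",a.round(),b.round(),d.round(),"len",np.linalg.norm(a-b),np.linalg.norm(b-d))
print("yaw x",np.degrees(np.arctan2(*(b-a)[1::-1])),"yaw y",np.degrees(np.arctan2(-(b-d)[0],(b-d)[1])))
sx=P(590,235,42);sy=P(600,342,42);sz=P(262,342,42)
print("stone yaw",np.degrees(np.arctan2(-(sy-sz)[0],(sy-sz)[1])),np.linalg.norm(sy-sz),np.linalg.norm(sx-sy))
print("post",P(194,257,81).round(1),"tab",P(178,67,79).round(1))
for n,k in((P(168,240,81),"post tl"),(P(220,275,81),"post br"),(P(147,53,79),"tab tl"),(P(208,82,79),"tab br")):print(k,n.round(1))
cs=env.get_calibration("side")
for p in (P(194,257,81),P(178,67,79)):print("side px",proj(cs,p).round())
```

```text
corners [518. 215.  18.] [715. 169.  18.] [655. -80.  18.] len 202.17453788535582 255.71518335589872
yaw x -13.029780807291935 yaw y -13.583866142655975
stone yaw -13.75845145305029 147.58019230212668 61.44241454608998
post [607.3 -25.   81. ] tab [494.5  -3.9  79. ]
post tl [595.4 -33.5  81. ]
post br [619.7 -16.6  81. ]
tab tl [482.5 -15.5  79. ]
tab br [506.8   7.1  79. ]
side px [317. 202.]
side px [355. 218.]
```

```bash
python3 -m inch '[{"dx":28,"dy":50,"rz":5,"claw":-1},{"dx":28,"dy":50,"rz":5,"claw":-1},{"dx":28,"dy":50,"rz":5,"claw":-1},{"dx":28,"dy":50,"rz":5,"claw":-1},{"dx":28,"dy":50,"rz":5,"claw":-1}]'; python3 -m inch '[{"dx":28,"dy":50,"rz":5,"claw":-1},{"dx":28,"dy":50,"rz":5,"claw":-1},{"dx":28,"dy":50,"rz":5,"claw":-1},{"dx":28,"dy":50,"rz":5,"claw":-1},{"claw":-1}]'
python3 - <<'E'
from h import *
s=env.observe();R=s["tool_rot"];print(s["time"],s["tool_pos"].round(1),np.degrees(np.arctan2(R[1,1],R[0,1])),s["joint_pos"],s["force"],s["finger_gap"])
E
```

```text
0.1 [ 290.8 -608.5  259.5] -64.45654675438851 [-6.65717588e+01  1.51648665e+01  9.19718655e+01 -3.06737863e-04
  7.29775375e+01 -2.11511807e+00] [-1.23385404 -0.2520049  -0.34185887] 0.9997899533242788invalid input at $[0]: expected keys rx, ry, rz, dx, dy, dz, claw
invalid input at $[0]: expected keys rx, ry, rz, dx, dy, dz, claw
```

```bash
python3 -m inch '[{"rx":0,"ry":0,"rz":5,"dx":28,"dy":50,"dz":0,"claw":-1},{"rx":0,"ry":0,"rz":5,"dx":28,"dy":50,"dz":0,"claw":-1},{"rx":0,"ry":0,"rz":5,"dx":28,"dy":50,"dz":0,"claw":-1},{"rx":0,"ry":0,"rz":5,"dx":28,"dy":50,"dz":0,"claw":-1},{"rx":0,"ry":0,"rz":5,"dx":28,"dy":50,"dz":0,"claw":-1}]'; python3 -m inch '[{"rx":0,"ry":0,"rz":5,"dx":28,"dy":50,"dz":0,"claw":-1},{"rx":0,"ry":0,"rz":5,"dx":28,"dy":50,"dz":0,"claw":-1},{"rx":0,"ry":0,"rz":5,"dx":28,"dy":50,"dz":0,"claw":-1},{"rx":0,"ry":0,"rz":5,"dx":28,"dy":50,"dz":0,"claw":-1},{"rx":0,"ry":0,"rz":0,"dx":0,"dy":0,"dz":0,"claw":-1}]'
python3 - <<'E'
from h import *
s=env.observe();R=s["tool_rot"];print(s["time"],s["tool_pos"].round(1),np.degrees(np.arctan2(R[1,1],R[0,1])),s["joint_pos"].round(1),s["force"],s["finger_gap"])
E
```

```text
time: 0.72
tool_pos: [431.4, -357.1, 260.2]
tool_rot: [[0.634, 0.774, -0.0], [0.774, -0.634, 0.001], [0.0, -0.001, -1.0]]
force: [0.7, -1.2, -0.3]
finger_gap: 0.456
grip_force: 0.0
time: 1.35
tool_pos: [544.1, -155.6, 260.2]
tool_rot: [[0.328, 0.945, -0.0], [0.945, -0.328, 0.001], [0.001, -0.001, -1.0]]
force: [0.3, 0.4, 0.4]
finger_gap: 0.008
grip_force: 0.0
1.35 [ 544.1 -155.6  260.2] -19.139413431984295 [-1.850e+01  3.400e+00  1.055e+02  1.000e-01  7.120e+01  6.000e-01] [0.26754939 0.35402335 0.43687362] 0.007664105164124924
```

```bash
python3 -m inch '[{"rx":0,"ry":0,"rz":3,"dx":23,"dy":38,"dz":-10,"claw":-1},{"rx":0,"ry":0,"rz":3,"dx":23,"dy":38,"dz":0,"claw":-1},{"rx":0,"ry":0,"rz":0,"dx":0,"dy":0,"dz":0,"claw":-1}]'
python3 - <<'E'
from h import *
import cv2
s=env.observe();c=env.get_calibration("wrist");im=env.camera("wrist");cv2.imwrite("pics/w1.png",im[:,:,::-1]);np.savez("w1.npz",**c)
print(s["tool_pos"],c["mtx"].round(0).tolist(),c["pose"].round(3).tolist(),proj(c,[607.3,-25,81]),proj(c,[494.5,-3.9,79]))
E
```

```text
time: 1.72
tool_pos: [589.4, -82.1, 250.0]
tool_rot: [[0.231, 0.973, -0.001], [0.973, -0.231, 0.0], [-0.0, -0.001, -1.0]]
force: [-0.8, 0.5, 0.1]
finger_gap: 0.004
grip_force: 0.0
[589.3976074  -82.06756779 250.00420219] [[312.0, 0.0, 324.0], [0.0, 312.0, 204.0], [0.0, 0.0, 1.0]] [[0.973, -0.218, -0.076, 607.865], [-0.231, -0.921, -0.313, 0.953], [-0.002, 0.322, -0.947, 374.91], [0.0, 0.0, 0.0, 1.0]] [330.51067347 126.95335461] [207.2809077  132.82615155]
```

View pics/w1.png

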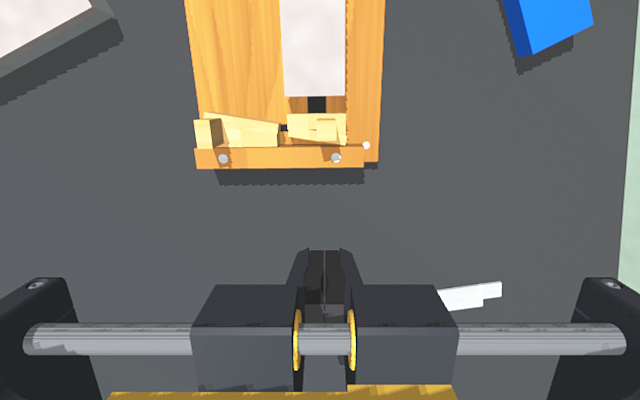

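The wrist view has the holder square with the image. The post top is near (327,123) and the tab top near (208,132), both within a few mm of the prediction. I'll descend behind the post.

```bash
python3 -m inch '[{"rx":0,"ry":0,"rz":0,"dx":9,"dy":20,"dz":-55,"claw":-1},{"rx":0,"ry":0,"rz":0,"dx":0,"dy":0,"dz":-60,"claw":-1},{"rx":0,"ry":0,"rz":0,"dx":0,"dy":0,"dz":-60,"claw":-1},{"rx":0,"ry":0,"rz":0,"dx":0,"dy":0,"dz":0,"claw":-1},{"rx":0,"ry":0,"rz":0,"dx":0,"dy":0,"dz":0,"claw":-1}]'
python3 -m inch '[{"rx":0,"ry":0,"rz":0,"dx":0.9,"dy":4,"dz":0,"claw":-1},{"rx":0,"ry":0,"rz":0,"dx":0.9,"dy":4,"dz":0,"claw":-1},{"rx":0,"ry":0,"rz":0,"dx":0.9,"dy":4,"dz":0,"claw":-1},{"rx":0,"ry":0,"rz":0,"dx":0,"dy":0,"dz":0,"claw":-1}]'
```

```text
time: 2.4
tool_pos: [598.9, -64.4, 77.6]
tool_rot: [[0.234, 0.972, 0.002], [0.972, -0.234, -0.001], [-0.0, 0.002, -1.0]]
force: [0.4, 0.5, 0.3]
finger_gap: 0.01
grip_force: 0.0
time: 2.9
tool_pos: [601.1, -50.5, 76.3]
tool_rot: [[0.232, 0.973, 0.001], [0.973, -0.232, -0.0], [0.0, 0.001, -1.0]]
force: [0.2, -0.4, 0.3]
finger_gap: 0.001
grip_force: 0.0
```

```bash
python3 -m inch '[{"rx":0,"ry":0,"rz":0,"dx":0.5,"dy":2,"dz":0,"claw":-1},{"rx":0,"ry":0,"rz":0,"dx":0.5,"dy":2,"dz":0,"claw":-1},{"rx":0,"ry":0,"rz":0,"dx":0.5,"dy":2,"dz":0,"claw":-1}]'
python3 -m inch '[{"rx":0,"ry":0,"rz":0,"dx":0.5,"dy":2,"dz":0,"claw":-1},{"rx":0,"ry":0,"rz":0,"dx":0.5,"dy":2,"dz":0,"claw":-1},{"rx":0,"ry":0,"rz":0,"dx":0.5,"dy":2,"dz":0,"claw":-1}]'
python3 -m inch '[{"rx":0,"ry":0,"rz":0,"dx":0.5,"dy":2,"dz":0,"claw":-1},{"rx":0,"ry":0,"rz":0,"dx":0.5,"dy":2,"dz":0,"claw":-1},{"rx":0,"ry":0,"rz":0,"dx":0.5,"dy":2,"dz":0,"claw":-1}]'
```

```text
time: 3.28
tool_pos: [602.0, -45.3, 75.6]
tool_rot: [[0.232, 0.973, -0.001], [0.973, -0.232, -0.001], [-0.001, -0.001, -1.0]]
force: [-0.7, -2.4, 1.0]
finger_gap: 0.008
grip_force: 1.0
time: 3.65
tool_pos: [603.5, -38.9, 75.6]
tool_rot: [[0.233, 0.973, -0.001], [0.973, -0.233, -0.0], [-0.0, -0.001, -1.0]]
force: [-2.4, -1.4, 0.8]
finger_gap: 0.004
grip_force: 1.0
time: 4.03
tool_pos: [605.1, -32.8, 75.6]
tool_rot: [[0.233, 0.973, -0.0], [0.973, -0.233, 0.0], [-0.0, -0.0, -1.0]]
force: [-1.2, -1.8, 1.0]
finger_gap: 0.005
grip_force: 1.0
```

```bash
python3 -m inch '[{"rx":0,"ry":0,"rz":0,"dx":0.4,"dy":1.5,"dz":0,"claw":-1},{"rx":0,"ry":0,"rz":0,"dx":0.4,"dy":1.5,"dz":0,"claw":-1}]'
python3 -m inch '[{"rx":0,"ry":0,"rz":0,"dx":0.4,"dy":1.5,"dz":0,"claw":-1},{"rx":0,"ry":0,"rz":0,"dx":0.4,"dy":1.5,"dz":0,"claw":-1}]'
python3 -m inch '[{"rx":0,"ry":0,"rz":0,"dx":0.4,"dy":1.5,"dz":0,"claw":-1}]'
python3 -m inch '[{"rx":0,"ry":0,"rz":0,"dx":0.3,"dy":1,"dz":0,"claw":-1}]'
```

```text
time: 4.28
tool_pos: [605.8, -30.4, 75.6]
tool_rot: [[0.232, 0.973, -0.001], [0.973, -0.232, -0.001], [-0.001, -0.0, -1.0]]
force: [-4.2, -6.9, 0.0]
finger_gap: 0.003
grip_force: 3.3
time: 4.53
tool_pos: [606.2, -28.3, 75.6]
tool_rot: [[0.232, 0.973, -0.001], [0.973, -0.232, -0.002], [-0.002, -0.001, -1.0]]
force: [-3.9, -7.2, 1.9]
finger_gap: 0.003
grip_force: 3.9
time: 4.65
tool_pos: [606.5, -27.2, 75.6]
tool_rot: [[0.232, 0.973, -0.002], [0.973, -0.232, -0.003], [-0.003, -0.001, -1.0]]
force: [-4.0, -11.1, 2.7]
finger_gap: 0.003
grip_force: 6.2
time: 4.78
tool_pos: [606.5, -27.1, 75.6]
tool_rot: [[0.231, 0.973, -0.002], [0.973, -0.231, -0.004], [-0.005, -0.001, -1.0]]
force: [-5.4, -13.5, 1.8]
finger_gap: 0.004
grip_force: 7.2
```

```bash
python3 -m inch '[{"rx":0,"ry":0,"rz":0,"dx":0.2,"dy":0.8,"dz":0,"claw":-1},{"rx":0,"ry":0,"rz":0,"dx":0,"dy":0,"dz":0,"claw":-1},{"rx":0,"ry":0,"rz":0,"dx":0,"dy":0,"dz":0,"claw":-1},{"rx":0,"ry":0,"rz":0,"dx":0,"dy":0,"dz":0,"claw":-1}]'
python3 - <<'E'
from h import *
import cv2
im=env.camera("side");cv2.imwrite("pics/side2.png",cv2.resize(im[190:300,225:390,::-1],None,fx=4.5,fy=4.5,interpolation=cv2.INTER_CUBIC))
E
```

```text
time: 5.28
tool_pos: [606.5, -27.1, 75.6]
tool_rot: [[0.231, 0.973, -0.003], [0.973, -0.231, -0.005], [-0.006, -0.001, -1.0]]
force: [-5.0, -14.1, 2.8]
finger_gap: 0.005
grip_force: 7.3
```

View pics/side2.png

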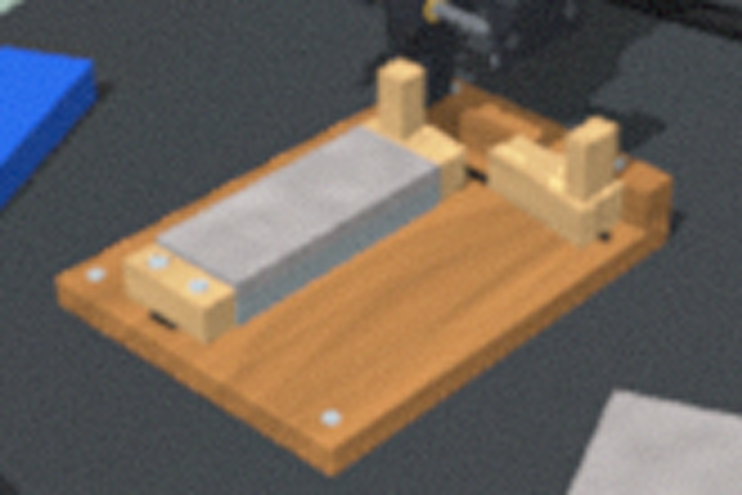

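The stone sits tight against both the stop and the bar, and the wedge is still drawn back with its tab at crop (592,150). Next I'll move behind the tab.

```bash
python3 -m inch '[{"rx":0,"ry":0,"rz":0,"dx":-4,"dy":-18,"dz":0,"claw":-1},{"rx":0,"ry":0,"rz":0,"dx":0,"dy":0,"dz":50,"claw":-1},{"rx":0,"ry":0,"rz":0,"dx":-50,"dy":18,"dz":0,"claw":-1},{"rx":0,"ry":0,"rz":0,"dx":-50,"dy":18,"dz":0,"claw":-1},{"rx":0,"ry":0,"rz":0,"dx":-52,"dy":17,"dz":0,"claw":-1}]'
python3 -m inch '[{"rx":0,"ry":0,"rz":0,"dx":0,"dy":0,"dz":0,"claw":-1},{"rx":0,"ry":0,"rz":0,"dx":0,"dy":0,"dz":0,"claw":-1}]'
```

```text
time: 5.95
tool_pos: [451.4, 11.9, 126.3]
tool_rot: [[0.234, 0.972, 0.003], [0.972, -0.234, 0.001], [0.002, 0.002, -1.0]]
force: [-0.5, -0.7, 0.5]
finger_gap: 0.006
grip_force: 0.0
time: 6.2
tool_pos: [453.2, 11.3, 126.7]
tool_rot: [[0.233, 0.973, 0.004], [0.973, -0.233, 0.0], [0.001, 0.003, -1.0]]
force: [0.6, -0.2, 1.1]
finger_gap: 0.004
grip_force: 0.0
```

```bash
python3 -m inch '[{"rx":0,"ry":0,"rz":0,"dx":-1,"dy":-5,"dz":0,"claw":-1},{"rx":0,"ry":0,"rz":0,"dx":0,"dy":0,"dz":-50,"claw":-1},{"rx":0,"ry":0,"rz":0,"dx":0,"dy":0,"dz":0,"claw":-1},{"rx":0,"ry":0,"rz":0,"dx":0,"dy":0,"dz":0,"claw":-1}]'
python3 -m inch '[{"rx":0,"ry":0,"rz":0,"dx":3.9,"dy":-0.9,"dz":0,"claw":-1},{"rx":0,"ry":0,"rz":0,"dx":3.9,"dy":-0.9,"dz":0,"claw":-1},{"rx":0,"ry":0,"rz":0,"dx":3.9,"dy":-0.9,"dz":0,"claw":-1}]'
python3 -m inch '[{"rx":0,"ry":0,"rz":0,"dx":2.9,"dy":-0.7,"dz":0,"claw":-1},{"rx":0,"ry":0,"rz":0,"dx":2.9,"dy":-0.7,"dz":0,"claw":-1},{"rx":0,"ry":0,"rz":0,"dx":2.9,"dy":-0.7,"dz":0,"claw":-1}]'
```

```text
time: 6.7
tool_pos: [451.7, 5.9, 76.4]
tool_rot: [[0.233, 0.972, 0.0], [0.972, -0.233, 0.0], [0.0, 0.0, -1.0]]
force: [0.9, -0.5, 0.2]
finger_gap: 0.002
grip_force: 0.0
time: 7.08
tool_pos: [463.5, 3.5, 76.6]
tool_rot: [[0.233, 0.973, 0.002], [0.973, -0.233, -0.0], [0.0, 0.002, -1.0]]
force: [-0.4, -0.1, -0.4]
finger_gap: 0.006
grip_force: 0.0
time: 7.45
tool_pos: [471.0, 1.5, 75.6]
tool_rot: [[0.233, 0.973, -0.001], [0.973, -0.233, 0.0], [-0.0, -0.001, -1.0]]
force: [-2.0, 0.3, 1.5]
finger_gap: 0.008
grip_force: 0.8
```

```bash
python3 -m inch '[{"rx":0,"ry":0,"rz":0,"dx":1.95,"dy":-0.47,"dz":0,"claw":-1},{"rx":0,"ry":0,"rz":0,"dx":1.95,"dy":-0.47,"dz":0,"claw":-1},{"rx":0,"ry":0,"rz":0,"dx":1.95,"dy":-0.47,"dz":0,"claw":-1},{"rx":0,"ry":0,"rz":0,"dx":1.95,"dy":-0.47,"dz":0,"claw":-1}]' | egrep 'pos|^force'
python3 -m inch '[{"rx":0,"ry":0,"rz":0,"dx":1.95,"dy":-0.47,"dz":0,"claw":-1},{"rx":0,"ry":0,"rz":0,"dx":1.95,"dy":-0.47,"dz":0,"claw":-1}]' | egrep 'pos|^force'
python3 -m inch '[{"rx":0,"ry":0,"rz":0,"dx":0.97,"dy":-0.23,"dz":0,"claw":-1},{"rx":0,"ry":0,"rz":0,"dx":0.97,"dy":-0.23,"dz":0,"claw":-1}]' | egrep 'pos|^force'
python3 -m inch '[{"rx":0,"ry":0,"rz":0,"dx":0.97,"dy":-0.23,"dz":0,"claw":-1},{"rx":0,"ry":0,"rz":0,"dx":0.97,"dy":-0.23,"dz":0,"claw":-1}]' | egrep 'pos|^force'
python3 -m inch '[{"rx":0,"ry":0,"rz":0,"dx":0.97,"dy":-0.23,"dz":0,"claw":-1},{"rx":0,"ry":0,"rz":0,"dx":0.97,"dy":-0.23,"dz":0,"claw":-1}]' | egrep 'pos|^force'
```

```text
tool_pos: [478.9, -0.4, 75.6]
force: [-0.8, 0.4, 0.7]
tool_pos: [482.9, -1.3, 75.7]
force: [-1.7, 1.7, 0.4]
tool_pos: [484.8, -1.8, 75.7]
force: [-1.5, 2.1, 0.1]
tool_pos: [486.7, -2.2, 75.7]
force: [-1.3, 1.4, 0.7]
tool_pos: [488.7, -2.8, 75.7]
force: [-0.9, 1.7, -0.9]
```

```bash
ok(){ egrep 'pos|^force' | tee /dev/stderr | tr -d '[],' | awk '/^force/{exit !($2>-4)}'; }
python3 -m inch '[{"rx":0,"ry":0,"rz":0,"dx":0.97,"dy":-0.23,"dz":0,"claw":-1}]' | ok &&
python3 -m inch '[{"rx":0,"ry":0,"rz":0,"dx":0.97,"dy":-0.23,"dz":0,"claw":-1}]' | ok &&
python3 -m inch '[{"rx":0,"ry":0,"rz":0,"dx":0.97,"dy":-0.23,"dz":0,"claw":-1}]' | ok &&
python3 -m inch '[{"rx":0,"ry":0,"rz":0,"dx":0.97,"dy":-0.23,"dz":0,"claw":-1}]' | ok &&
python3 -m inch '[{"rx":0,"ry":0,"rz":0,"dx":0.97,"dy":-0.23,"dz":0,"claw":-1}]' | ok &&
python3 -m inch '[{"rx":0,"ry":0,"rz":0,"dx":0.97,"dy":-0.23,"dz":0,"claw":-1}]' | ok &&
python3 -m inch '[{"rx":0,"ry":0,"rz":0,"dx":0.97,"dy":-0.23,"dz":0,"claw":-1}]' | ok &&
python3 -m inch '[{"rx":0,"ry":0,"rz":0,"dx":0.97,"dy":-0.23,"dz":0,"claw":-1}]' | ok &&
python3 -m inch '[{"rx":0,"ry":0,"rz":0,"dx":0.97,"dy":-0.23,"dz":0,"claw":-1}]' | ok &&
python3 -m inch '[{"rx":0,"ry":0,"rz":0,"dx":0.97,"dy":-0.23,"dz":0,"claw":-1}]' | ok &&
python3 -m inch '[{"rx":0,"ry":0,"rz":0,"dx":0.97,"dy":-0.23,"dz":0,"claw":-1}]' | ok &&
python3 -m inch '[{"rx":0,"ry":0,"rz":0,"dx":0.97,"dy":-0.23,"dz":0,"claw":-1}]' | ok
```

```text
tool_pos: [500.4, -5.5, 75.7]
force: [-0.9, 2.1, -0.2]
```

```bash
ok(){ egrep 'pos|^force' | tee -a log.txt | tr -d '[],' | awk '/^force/{exit !($2>-4)}'; }
python3 -m inch '[{"rx":0,"ry":0,"rz":0,"dx":0.97,"dy":-0.23,"dz":0,"claw":-1}]' | ok &&
python3 -m inch '[{"rx":0,"ry":0,"rz":0,"dx":0.97,"dy":-0.23,"dz":0,"claw":-1}]' | ok &&
python3 -m inch '[{"rx":0,"ry":0,"rz":0,"dx":0.97,"dy":-0.23,"dz":0,"claw":-1}]' | ok &&
python3 -m inch '[{"rx":0,"ry":0,"rz":0,"dx":0.97,"dy":-0.23,"dz":0,"claw":-1}]' | ok &&
python3 -m inch '[{"rx":0,"ry":0,"rz":0,"dx":0.97,"dy":-0.23,"dz":0,"claw":-1}]' | ok &&
python3 -m inch '[{"rx":0,"ry":0,"rz":0,"dx":0.97,"dy":-0.23,"dz":0,"claw":-1}]' | ok &&
python3 -m inch '[{"rx":0,"ry":0,"rz":0,"dx":0.97,"dy":-0.23,"dz":0,"claw":-1}]' | ok &&
python3 -m inch '[{"rx":0,"ry":0,"rz":0,"dx":0.97,"dy":-0.23,"dz":0,"claw":-1}]' | ok &&
python3 -m inch '[{"rx":0,"ry":0,"rz":0,"dx":0.97,"dy":-0.23,"dz":0,"claw":-1}]' | ok &&
python3 -m inch '[{"rx":0,"ry":0,"rz":0,"dx":0.97,"dy":-0.23,"dz":0,"claw":-1}]' | ok &&
python3 -m inch '[{"rx":0,"ry":0,"rz":0,"dx":0.97,"dy":-0.23,"dz":0,"claw":-1}]' | ok &&
python3 -m inch '[{"rx":0,"ry":0,"rz":0,"dx":0.97,"dy":-0.23,"dz":0,"claw":-1}]' | ok; cat log.txt
```

```text
tool_pos: [501.3, -5.7, 75.7]
force: [-1.8, 1.4, -0.5]
tool_pos: [502.3, -6.0, 75.7]
force: [-1.5, 2.1, 0.8]
tool_pos: [503.3, -6.2, 75.7]
force: [-1.6, 2.6, -0.1]
tool_pos: [504.3, -6.4, 75.7]
force: [-1.5, 1.8, 0.1]
tool_pos: [505.2, -6.6, 75.7]
force: [-1.2, 1.9, 0.3]
tool_pos: [506.2, -6.9, 75.7]
force: [-2.1, 1.6, 0.0]
tool_pos: [507.2, -7.1, 75.7]
force: [-1.7, 1.3, 0.0]
tool_pos: [508.1, -7.3, 75.7]
force: [-1.4, 2.6, -0.8]
tool_pos: [509.1, -7.6, 75.7]
force: [-0.4, 1.2, -0.1]
tool_pos: [510.1, -7.8, 75.7]
force: [-1.2, 1.8, -0.3]
tool_pos: [511.0, -8.0, 75.7]
force: [-1.6, 1.4, -0.3]
tool_pos: [512.0, -8.2, 75.7]
force: [-1.2, 1.8, -0.0]
```

```bash
rm log.txt; ok(){ egrep 'pos|^force' | tee -a log.txt | tr -d '[],' | awk '/^force/{exit !($2>-4)}'; }
python3 -m inch '[{"rx":0,"ry":0,"rz":0,"dx":0.97,"dy":-0.23,"dz":0,"claw":-1}]' | ok &&
python3 -m inch '[{"rx":0,"ry":0,"rz":0,"dx":0.97,"dy":-0.23,"dz":0,"claw":-1}]' | ok &&
python3 -m inch '[{"rx":0,"ry":0,"rz":0,"dx":0.97,"dy":-0.23,"dz":0,"claw":-1}]' | ok &&
python3 -m inch '[{"rx":0,"ry":0,"rz":0,"dx":0.97,"dy":-0.23,"dz":0,"claw":-1}]' | ok &&
python3 -m inch '[{"rx":0,"ry":0,"rz":0,"dx":0.97,"dy":-0.23,"dz":0,"claw":-1}]' | ok &&
python3 -m inch '[{"rx":0,"ry":0,"rz":0,"dx":0.97,"dy":-0.23,"dz":0,"claw":-1}]' | ok &&
python3 -m inch '[{"rx":0,"ry":0,"rz":0,"dx":0.97,"dy":-0.23,"dz":0,"claw":-1}]' | ok &&
python3 -m inch '[{"rx":0,"ry":0,"rz":0,"dx":0.97,"dy":-0.23,"dz":0,"claw":-1}]' | ok &&
python3 -m inch '[{"rx":0,"ry":0,"rz":0,"dx":0.97,"dy":-0.23,"dz":0,"claw":-1}]' | ok &&
python3 -m inch '[{"rx":0,"ry":0,"rz":0,"dx":0.97,"dy":-0.23,"dz":0,"claw":-1}]' | ok &&
python3 -m inch '[{"rx":0,"ry":0,"rz":0,"dx":0.97,"dy":-0.23,"dz":0,"claw":-1}]' | ok &&
python3 -m inch '[{"rx":0,"ry":0,"rz":0,"dx":0.97,"dy":-0.23,"dz":0,"claw":-1}]' | ok &&
python3 -m inch '[{"rx":0,"ry":0,"rz":0,"dx":0.97,"dy":-0.23,"dz":0,"claw":-1}]' | ok &&
python3 -m inch '[{"rx":0,"ry":0,"rz":0,"dx":0.97,"dy":-0.23,"dz":0,"claw":-1}]' | ok; tail -6 log.txt; wc -l log.txt
```

```text
tool_pos: [523.7, -11.0, 75.7]
force: [-0.9, 2.5, -0.4]
tool_pos: [524.6, -11.2, 75.7]
force: [-1.2, 1.8, 1.2]
tool_pos: [525.6, -11.5, 75.7]
force: [-1.2, 1.6, 0.4]
28 log.txt
```

```bash
rm log.txt; ok(){ egrep 'pos|^force' | tee -a log.txt | tr -d '[],' | awk '/^force/{exit !($2>-4)}'; }
python3 -m inch '[{"rx":0,"ry":0,"rz":0,"dx":0.97,"dy":-0.23,"dz":0,"claw":-1}]' | ok &&
python3 -m inch '[{"rx":0,"ry":0,"rz":0,"dx":0.97,"dy":-0.23,"dz":0,"claw":-1}]' | ok &&
python3 -m inch '[{"rx":0,"ry":0,"rz":0,"dx":0.97,"dy":-0.23,"dz":0,"claw":-1}]' | ok &&
python3 -m inch '[{"rx":0,"ry":0,"rz":0,"dx":0.97,"dy":-0.23,"dz":0,"claw":-1}]' | ok &&
python3 -m inch '[{"rx":0,"ry":0,"rz":0,"dx":0.97,"dy":-0.23,"dz":0,"claw":-1}]' | ok &&
python3 -m inch '[{"rx":0,"ry":0,"rz":0,"dx":0.97,"dy":-0.23,"dz":0,"claw":-1}]' | ok &&
python3 -m inch '[{"rx":0,"ry":0,"rz":0,"dx":0.97,"dy":-0.23,"dz":0,"claw":-1}]' | ok &&
python3 -m inch '[{"rx":0,"ry":0,"rz":0,"dx":0.97,"dy":-0.23,"dz":0,"claw":-1}]' | ok &&
python3 -m inch '[{"rx":0,"ry":0,"rz":0,"dx":0.97,"dy":-0.23,"dz":0,"claw":-1}]' | ok &&
python3 -m inch '[{"rx":0,"ry":0,"rz":0,"dx":0.97,"dy":-0.23,"dz":0,"claw":-1}]' | ok &&
python3 -m inch '[{"rx":0,"ry":0,"rz":0,"dx":0.97,"dy":-0.23,"dz":0,"claw":-1}]' | ok &&
python3 -m inch '[{"rx":0,"ry":0,"rz":0,"dx":0.97,"dy":-0.23,"dz":0,"claw":-1}]' | ok &&
python3 -m inch '[{"rx":0,"ry":0,"rz":0,"dx":0.97,"dy":-0.23,"dz":0,"claw":-1}]' | ok &&
python3 -m inch '[{"rx":0,"ry":0,"rz":0,"dx":0.97,"dy":-0.23,"dz":0,"claw":-1}]' | ok; tail -8 log.txt; wc -l log.txt
```

```text
tool_pos: [526.4, -11.7, 75.7]
force: [-3.1, 2.2, 1.4]
tool_pos: [526.8, -11.8, 75.7]
force: [-4.5, 3.0, 3.6]
4 log.txt
```

```bash
python3 -m inch '[{"rx":0,"ry":0,"rz":0,"dx":0.97,"dy":-0.23,"dz":0,"claw":-1},{"rx":0,"ry":0,"rz":0,"dx":0,"dy":0,"dz":0,"claw":-1}]'| egrep 'pos|^force'
python3 -m inch '[{"rx":0,"ry":0,"rz":0,"dx":0.5,"dy":-0.1,"dz":0,"claw":-1},{"rx":0,"ry":0,"rz":0,"dx":0,"dy":0,"dz":0,"claw":-1}]'| egrep 'pos|^force'
```

```text
tool_pos: [527.2, -11.9, 75.6]
force: [-6.2, 2.9, 4.2]
tool_pos: [527.3, -11.9, 75.7]
force: [-7.2, 3.3, 6.3]
```

```bash
python3 -m inch '[{"rx":0,"ry":0,"rz":0,"dx":0.5,"dy":-0.1,"dz":0,"claw":-1},{"rx":0,"ry":0,"rz":0,"dx":0,"dy":0,"dz":0,"claw":-1}]'| egrep 'pos|^force'
python3 -m inch '[{"rx":0,"ry":0,"rz":0,"dx":0.5,"dy":-0.1,"dz":0,"claw":-1},{"rx":0,"ry":0,"rz":0,"dx":0,"dy":0,"dz":0,"claw":-1}]'| egrep 'pos|^force'
python3 -m inch '[{"rx":0,"ry":0,"rz":0,"dx":0.5,"dy":-0.1,"dz":0,"claw":-1},{"rx":0,"ry":0,"rz":0,"dx":0,"dy":0,"dz":0,"claw":-1}]'| egrep 'pos|^force'
```

```text
tool_pos: [527.5, -12.0, 75.6]
force: [-8.9, 3.3, 7.4]
tool_pos: [527.7, -12.1, 75.7]
force: [-8.7, 4.3, 8.4]
tool_pos: [527.8, -12.1, 75.6]
force: [-10.6, 4.7, 9.9]
```

```bash
python3 -m inch '[{"rx":0,"ry":0,"rz":0,"dx":0.4,"dy":-0.1,"dz":0,"claw":-1},{"rx":0,"ry":0,"rz":0,"dx":0,"dy":0,"dz":0,"claw":-1}]'| egrep 'pos|^force'
python3 -m inch '[{"rx":0,"ry":0,"rz":0,"dx":0,"dy":0,"dz":0,"claw":-1}]'| egrep 'pos|^force'
```

```text
tool_pos: [528.0, -12.1, 75.7]
force: [-11.3, 4.0, 10.3]
tool_pos: [527.9, -12.1, 75.6]
force: [-10.5, 4.4, 10.2]
```

About 12 N along the drive direction, so I'll back off straight and lift.

```bash
python3 -m inch '[{"rx":0,"ry":0,"rz":0,"dx":-10,"dy":2.4,"dz":0,"claw":-1},{"rx":0,"ry":0,"rz":0,"dx":-20,"dy":4.7,"dz":0,"claw":-1},{"rx":0,"ry":0,"rz":0,"dx":0,"dy":0,"dz":55,"claw":-1},{"rx":0,"ry":0,"rz":0,"dx":-40,"dy":10,"dz":60,"claw":-1},{"rx":0,"ry":0,"rz":0,"dx":0,"dy":0,"dz":0,"claw":-1}]'
python3 - <<'E'
from h import *
import cv2
im=env.camera("side");cv2.imwrite("pics/side3.png",cv2.resize(im[190:300,225:390,::-1],None,fx=4.5,fy=4.5,interpolation=cv2.INTER_CUBIC))
E
```

```text
time: 16.2
tool_pos: [468.8, 2.9, 187.2]
tool_rot: [[0.232, 0.973, 0.011], [0.973, -0.232, -0.001], [0.002, 0.011, -1.0]]
force: [0.4, -0.3, 0.6]
finger_gap: 0.003
grip_force: 0.0
```

View pics/side3.png

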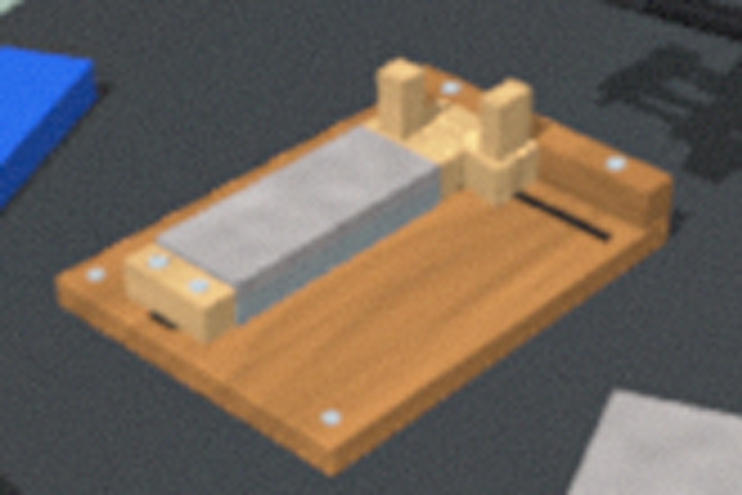

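The wedge (tab at crop (505,115)) is jammed behind the bar and the stone is tight against the stop. The arm is clear, so I'm handing in.

```bash
python3 -c "
from rig import env
print(env.finish_job())"
```

```text
the job is handed in; nothing more can be done
None
```

The job is handed in: the bar pushed the stone home against the stop, the wedge was driven in with about 12 N and left jammed, and the arm is clear; the mug, soap bottle and knife were not touched, and the hand-in returned no verdict.

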